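Make up the glue-up kit and the finishing kit

TASK

Make up two kits at the joiner's bench: put the yellow glue bottle, the jar of dowels and the small wooden handscrew clamp into the red tray, and the cork sanding block and the green-lidded wax tin into the blue tray. Every piece must end up the same way up as it is now, resting flat on the floor of its tray well inside the walls, nothing on top of or leaning on anything else. Set the glass jar down gently, do not drop it, and leave the brown oil bottle standing where it is.

Things in the scene. Friction and masses are not known exactly. Their poses are not given: they have to be found in the camera images.
- red_tray: open wooden tray painted red, fixed to the bench: outside 246 mm (its x) by 156 mm (its y), inside 230 by 140 mm; plain flat floor 6 mm thick without dividers, walls 8 mm thick, their tops 28 mm above the bench. Origin: centre of its underside, on the bench; z up, x along its long side.
- blue_tray: open wooden tray painted blue, fixed to the bench: outside 246 mm (its x) by 156 mm (its y), inside 230 by 140 mm; plain flat floor 6 mm thick without dividers, walls 8 mm thick, their tops 28 mm above the bench. Origin: centre of its underside, on the bench; z up, x along its long side.
- glue_bottle: yellow plastic glue bottle with white label band and pointed orange cap, standing upright: round body 44 mm diameter up to 74 mm height, then shoulder and cap to 100 mm in all; about 140 g. Origin: centre of its underside; z up along its axis.
- dowel_jar: clear glass jar full of light wooden dowel pins, with a flat silver lid, standing upright: 54 mm diameter up to 54 mm height, lid 52 mm diameter to 69 mm in all; about 150 g. Origin: centre of its underside; z up along its axis.
- handscrew: small wooden handscrew clamp lying flat, rigid: two brown jaws 84 mm long (x), 20 mm high, together 38 mm wide (y); two dark round handles along y, 14 mm diameter, axis 10 mm up: one on the +y side at x = -28 mm, one on the -y side at x = +28 mm, reaching y = +/-48 mm. Grip across the jaws (along y) at the middle. Same after half a turn. About 120 g. Origin: centre of its underside; z up.
- sanding_block: tan cork sanding block with a black rubber sole 8 mm thick underneath: 80 mm (x) by 50 mm (y) by 30 mm high; about 60 g. Origin: centre of its underside; z up.
- wax_tin: flat round tin of wax, steel with a green lid: 62 mm diameter at the lid (upper 10 mm; 60 mm below), 26 mm high; about 100 g. Origin: centre of its underside; z up.
- oil_bottle: brown (amber) bottle of oil with black label band and flat black cap, standing upright, shaped like the glue bottle: 44 mm diameter, 96 mm high. Not part of any kit. Origin: centre of its underside; z up.

How it is judged:
By the outcome, as a careful person would: the job done as asked, in the order asked, and still so for the second after the job is handed in, with the robot touching nothing.
It also fails if it takes over 128 s, if anything falls off the work surface, if the arm or the gripper's body presses on something with over 40 N, if the wrist force passes 120 N, or if a joint passes its speed limit or range.

ROBOT

A 7-joint arm with a two-finger parallel gripper is mounted at the origin on the work surface. World frame = base frame: x ahead of the robot, y to its left, z up, the work surface at z = 0. Lengths are in mm, angles in rad, forces in N, time in s.
With the tool pointing down it reaches from about 350 to 900 mm from the base axis. Payload 19.9 kg.
Tool frame: the origin (TCP) lies between the finger pads; the fingertips stand 25 mm ahead of it and the grasp point (between the pads) lies 6 mm ahead of it; z points along the fingers, y is the line along which they close (so a half turn about z gives the same grasp; the last joint's range is limited). The gripper opens to 94 mm and grips with 3 to 60 N. Pads are 16 mm wide; open, the fingers measure 119 mm over their backs; the gripper's body (75 mm by 177 mm) begins 78 mm behind the grasp point.
Start: joints at [-1.347, 0.417, -0.01, 1.614, 0.005, 1.111, -0.053], TCP at [164.166, 603.035, 230.425] pointing down, gripper open.
Joint ranges: [-2.81, 2.81], [-0.39, 2.02], [-1.27, 1.25], [0.06, 2.57], [-1.19, 4.33], [0.19, 2], [-2.82, 2.82]. Speed limits (rad/s): [1.89, 1.89, 2.39, 2.39, 3.01, 3.01, 3.01].

INTERFACE

Orientations are given as a rotation vector (axis times angle).
In Python, from station import status, vision, order gives the robot as it stands. The module is installed in compiled form; this text tells all that it offers.
- The arm moves only by the tool step_arm, never from a script. Its argument "steps" is a list that holds one entry, the list of rows, each a list of 7 numbers: the finger opening in mm, from 0 to 94, then the shift along the tool's x, y, z in mm, then the turn, a rotation vector about the tool's x, y, z in rad. A call has 1 to 8 rows; each row shifts and turns the commanded pose from where the row before left it, along the tool's axes as they then stand; what a row does not reach is not made up. A row lasts 1/10 s, in which the tool goes at most 50 mm and 8.59 degrees, less where a joint would pass 70% of its speed; a pose out of reach is approached as far as the arm can. A call with a gripper value outside its range is refused whole. The fingers move at their own pace and stop on an object; "squeeze" is the grip in N (left out, the last holds). Time passes only in rows, so rows that do not move let the fingers close. It gives the time, the measured TCP pose, the force, the opening and the grip force at its end, in the units of the state.
- status.observe(): the state, without advancing time (a new reading comes with each control period).
- vision.read_camera(name): name is "scene" or "top" or "wrist"; returns (picture, depth): 420x560x3 uint8, red, green, blue; 420x560 float32, mm along the optical axis (not along the pixel's ray), 0 where there is no reading.
- vision.get_calibration(name): a dict with "mtx" (3x3 intrinsics, pixels), "D" ([k1, k2, p1, p2, k3] as OpenCV has them; the pictures are not rectified), "origin" and "rotation" of the camera in the world; the wrist camera has in their place "mount" (4x4, takes a point from camera to tool coordinates, whose origin is the TCP and whose axes are the flange's). Camera axes: x right, y down, z forward; pixel columns grow to the right and rows downward; lengths in mm; the calibration is good to about 2 mm. A picture is of the moment at which its call begins: read the wrist's pose just before it. get_calibration takes no time and is no camera call.
- order.finish_job(): hands the job in; it is judged then, once.
The state is a dict: "time_s": time; "q": joint angles; "joint_velocities": joint speeds; "joint_efforts": joint torques, N m; "ee_pos": TCP position; "eef_rot": TCP orientation; "contact_force": force on the tool from outside, world axes, zero at the start; "moment": the same for the moment, N m; "gripper_width": finger opening in mm; "finger_force": force on a finger pad.
Only numpy, scipy, OpenCV 4.12 (cv2) and the standard library are available. Lean on these libraries where they do the work, as an engineer would, in place of code of your own. Each camera call takes 0.05 s, during which the arm holds its last target. There are 200 camera calls.

## Working session

There is one attempt and no reset: what is moved stays moved. The work goes in short steps, Python scripts to look and compute and a tool call to move; the robot and the scene stay as the last step left them, time stands still between calls to the robot, and variables do not carry over. Pictures are saved under pics/ and viewed, at most 14 in all, crops included, and the job is handed in when it is done.

Besides the shell and the picture viewer there is one more tool, called after "Call:" as name(argument=value, ...) on one line, values as JSON. step_arm: Moves the arm, as the interface text tells. Its arguments: {"type":"object","properties":{"steps":{"type":"array"},"squeeze":{"type":"number"}},"required":["steps"]}

```bash
mkdir -p pics; python3 - <<'E'
from station import status, vision, order
import cv2, numpy as np
s=status.observe(); print(s)
for n in ("top","scene"):
    p,d=vision.read_camera(n); cv2.imwrite(f"pics/{n}0.png",p[:,:,::-1]); np.savez(f"{n}0.npz",p=p,d=d)
    c=vision.get_calibration(n); print(n,c)
print(vision.get_calibration("wrist"))
E
```

```text
{'time_s': 0.0, 'q': array([-1.34649007,  0.417989  , -0.01026223,  1.61414518,  0.00473454,
        1.11070646, -0.0529711 ]), 'joint_velocities': array([-3.65190070e-05,  3.56446351e-04,  3.03799046e-04, -7.62938869e-04,
        1.79745433e-03,  1.15634167e-03,  5.75680056e-04]), 'joint_efforts': array([-1.45174345e-03, -8.51258898e+01,  6.38358481e-01, -4.25973952e+01,
       -4.88114858e-02,  1.86981627e-02,  1.38045170e-04]), 'ee_pos': array([164.13364502, 602.71436783, 229.82828412]), 'eef_rot': array([-4.16272649e-01, -3.11386693e+00,  1.92600512e-03]), 'contact_force': array([ 0.1708544 ,  0.0058298 , -0.60566816]), 'moment': array([-0.03847829,  0.00208344, -0.04091923]), 'finger_force': 0.0, 'gripper_width': 93.96694505786756}
top {'mtx': array([[486.85987182,   0.        , 280.14467237],
       [  0.        , 486.85987182, 210.70540209],
       [  0.        ,   0.        ,   1.        ]]), 'D': array([0.060003, 0.      , 0.      , 0.      , 0.      ]), 'origin': array([473.43694583,  12.98995595, 978.99713324]), 'rotation': array([-2.18994887,  2.20421503, -0.09878861])}
s
[... 253 characters left out ...]
rray([1329.05246149, -220.38724239,  783.88040539]), 'rotation': array([-1.92558211, -1.45249618,  0.63490975])}
{'mtx': array([[377.84463744,   0.        , 279.95070102],
       [  0.        , 377.84463744, 210.9951197 ],
       [  0.        ,   0.        ,   1.        ]]), 'D': array([0.03270283, 0.        , 0.        , 0.        , 0.        ]), 'mount': array([[ 1.33917201e-03, -9.65907635e-01, -2.58883463e-01,
         7.66880234e+01],
       [ 9.99999030e-01,  1.39265944e-03, -2.32138131e-05,
         1.09919054e+00],
       [ 3.82958898e-04, -2.58883181e-01,  9.65908563e-01,
        -1.53380082e+02],
       [ 0.00000000e+00,  0.00000000e+00,  0.00000000e+00,
         1.00000000e+00]])}
```

View pics/top0.png

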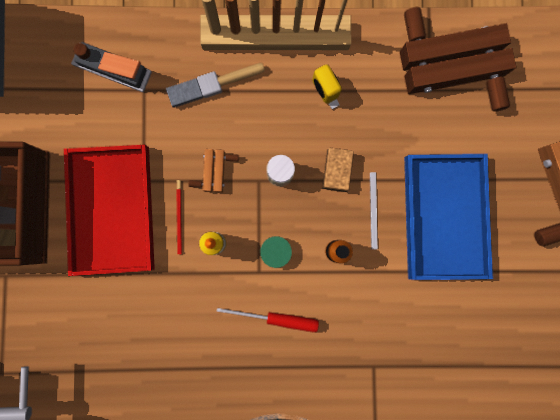

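View pics/scene0.png

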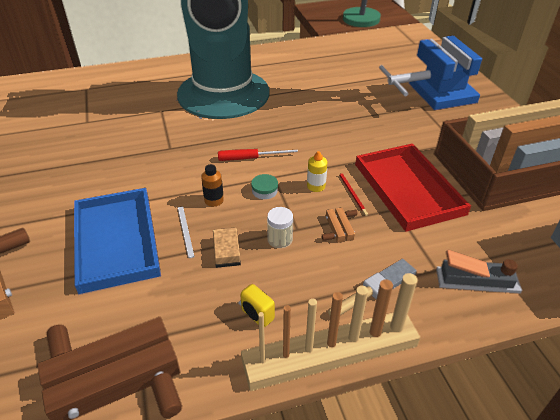

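The top view shows red tray (109,210), blue tray (449,216), handscrew (214,170), jar (281,170), block (338,169), glue (211,243), tin (276,252), oil (339,251). The scene view shows the same pieces, all upright. Next I measure them from the top camera.

```bash
cat > h.py <<'E'
import cv2, numpy as np
from scipy.spatial.transform import Rotation as R
from station import status, vision, order
def rays(c,uv):
    uv=np.asarray(uv,float).reshape(-1,1,2)
    n=cv2.undistortPoints(uv,c["mtx"],c["D"]).reshape(-1,2)
    return np.c_[n,np.ones(len(n))]
def pose(c):
    if "mount" in c:
        s=status.observe(); T=np.eye(4); T[:3,:3]=R.from_rotvec(s["eef_rot"]).as_matrix(); T[:3,3]=s["ee_pos"]; M=T@c["mount"]; return M[:3,:3],M[:3,3]
    return R.from_rotvec(c["rotation"]).as_matrix(),np.array(c["origin"])
def onplane(c,uv,z,P=None):
    Rm,o=P or pose(c); d=rays(c,uv)@Rm.T
    return o+d*((z-o[2])/d[:,2])[:,None]
def cloud(c,d,P=None):
    Rm,o=P or pose(c); v,u=np.mgrid[:420,:560]
    X=rays(c,np.c_[u.ravel(),v.ravel()])*d.ravel()[:,None]
    W=(X@Rm.T+o).reshape(420,560,3); W[d==0]=np.nan; return W
E
python3 - <<'E'
from h import *
for n,boxes in (("top",dict(hs=(190,145,246,198),jar=(260,150,302,190),block=(318,142,360,196),glue=(190,225,232,262),tin=(255,232,297,272),oil=(320,235,358,268),red=(60,140,158,280),blue=(400,148,498,286))),
 ("scene",dict(hs=(318,200,362,245),jar=(262,203,300,250),block=(208,224,246,270),glue=(300,148,334,196),tin=(246,172,284,202),oil=(196,160,228,210)))):
    f=np.load(n+"0.npz"); c=vision.get_calibration(n); W=cloud(c,f["d"])
    for k,(a,b,e,g) in boxes.items():
        w=W[b:g,a:e].reshape(-1,3); w=w[~np.isnan(w[:,0])]
        zs=w[:,2]
        if k in("red","blue"): t=w[(zs>22)&(zs<36)]
        else:
            t=w[zs>({'hs':10,'jar':55,'block':20,'glue':30,'oil':30,'tin':16}[k])]
        r=cv2.minAreaRect(t[:,:2].astype(np.float32))
        print(n,k,len(t),"med bench",np.round(np.percentile(zs,[10,50]),1),"z",np.round(np.percentile(t[:,2],[5,50,98]),1),"rect",np.round(r[0],1),np.round(r[1],1),round(r[2],1), "mean",t[:,:2].mean(0).round(1))
E
```

```text
top hs 967 med bench [-2.5  0.6] z [12.6 18.6 22.8] rect [620.4 123. ] [69.2 96.4] 64.4 mean [621.1 123.5]
top jar 606 med bench [-2.3  1.2] z [63.9 68.1 71.5] rect [616.3  -8.6] [51.6 50.3] 89.6 mean [615.8  -8.5]
top block 1026 med bench [-2.1  2.4] z [25.7 29.1 32.7] rect [ 621.6 -124.2] [50.4 80.3] 82.0 mean [ 620.8 -123.4]
top glue 500 med bench [-2.6  0.6] z [51.9 77.3 98.5] rect [476. 121.] [42.8 44.9] 43.9 mean [476.4 119.1]
top tin 778 med bench [-2.1  2.3] z [22.7 25.4 28.7] rect [458.8   0.7] [58.7 60.3] 89.6 mean [458.8   0.9]
top oil 492 med bench [-2.4  1.1] z [51.  77.3 97.4] rect [ 459.7 -118.6] [41.7 43. ] 2.6 mean [ 459.9 -115.7]
top red 1879 med bench [-0.7  5.3] z [23.5 27.1 30.8] rect [544.1 326.5] [247.7 158.4] 3.0 mean [544.8 328.5]
top blue 1801 med bench [-0.9  5.2] z [23.5 27.  30.8] rect [ 526.  -339.4] [246.1 158.7] 0.4 mean [ 526.3 -341.4]
scene hs 694 med bench [-1.6  1.3] z [11.2 18.4 22. ] rect [606.4 133.4] [ 71.2 141.9] 58.3 mean [624.7 122.4]
scene jar 483 med bench [-1.4  9.3] z [56.8 68.  71.3] rect [617.2  -8.7] [50.7 53.3] 74.2 mean [621.5  -9.5]
scene block 776 med bench [-1.4  8.6] z [24.3 29.5 32.3] rect [ 622.5 -123.5] [50.  81.9] 82.0 mean [ 626.5 -124.2]
scene glue 486 med bench [-2.1  1. ] z [33.4 66.3 96.1] rect [481.5 119.7] [44. 38.] 69.9 mean [487.6 117.2]
scene tin 436 med bench [-1.9  2.1] z [18.7 25.3 28.3] rect [459.4   1.3] [60.7 61.4] 58.5 mean [4.622e+02 3.000e-01]
scene oil 546 med bench [-1.9  1.7] z [34.5 69.6 96.4] rect [ 464.5 -119.5] [44.1 38.9] 83.3 mean [ 470.9 -120.1]
```

```bash
cat >> h.py <<'E'
def go(x,y,z,yaw):
    "delta in tool axes to TCP target with tool z down and tool y at world angle yaw (deg)"
    s=status.observe(); r=R.from_rotvec(s["eef_rot"]); a=np.radians(yaw)
    yv=np.array([np.cos(a),np.sin(a),0]); zv=np.array([0,0,-1.]); T=R.from_matrix(np.c_[np.cross(yv,zv),yv,zv])
    print("shift",r.inv().apply(np.array([x,y,z])-s["ee_pos"]).round(1),"turn",(r.inv()*T).as_rotvec().round(3),"| pos",s["ee_pos"].round(1),"t",round(s["time_s"],2),"w",round(s["gripper_width"],1),"q7",s["q"].round(2))
E
python3 - <<'E'
from h import *
f=np.load("top0.npz"); c=vision.get_calibration("top"); W=cloud(c,f["d"]); p=f["p"]
h=cv2.cvtColor(p,cv2.COLOR_RGB2HSV)
a,b,e,g=190,145,246,198
m=np.zeros((420,560),bool); m[b:g,a:e]=True
v=h[:,:,2]; z=W[:,:,2]
mm=(m&(z>12)&(v>110)).astype(np.uint8)
mm=cv2.morphologyEx(mm,cv2.MORPH_CLOSE,np.ones((5,5)))
n,l,st,ce=cv2.connectedComponentsWithStats(mm); i=1+np.argmax(st[1:,4])
vv,uu=np.nonzero(l==i); P=onplane(c,np.c_[uu,vv],20)[:,:2]
print("hs",cv2.minAreaRect(P.astype(np.float32)), P.mean(0))
for k,(a,b,e,g) in dict(glue=(190,225,232,262),oil=(320,235,358,268)).items():
    w=W[b:g,a:e].reshape(-1,3); t=w[w[:,2]>84]; print(k,t.mean(0),len(t))
go(477,120,160,0)
E
```

```text
hs ((621.405029296875, 123.27285766601562), (41.36280822753906, 81.68991088867188), 89.76348876953125) [621.84032883 124.58005639]
glue [476.54501384 120.76769511  92.77438869] 93
oil [ 459.42669683 -118.80021277   94.72449444] 143
shift [-428.7 -383.5   70.4] turn [-1.000e-03  1.000e-03  1.305e+00] | pos [164.1 602.7 229.9] t 0.1 w 94.2 q7 [-1.35  0.42 -0.01  1.61  0.    1.11 -0.05]
```

Call:
step_arm(steps=[[[94, 0, 0, 0, 0, 0, 0.145], [94, 0, 0, 0, 0, 0, 0.145], [94, 0, 0, 0, 0, 0, 0.145], [94, 0, 0, 0, 0, 0, 0.145], [94, 0, 0, 0, 0, 0, 0.145], [94, 0, 0, 0, 0, 0, 0.145], [94, 0, 0, 0, 0, 0, 0.145], [94, 0, 0, 0, 0, 0, 0.145]]], squeeze=15)

```text
time_s: 0.9
ee_pos: [164.1, 602.9, 230.1]
eef_rot: [2.062, 2.37, -0.001]
contact_force: [0.6, 0.3, -0.1]
gripper_width: 93.9
finger_force: 0.0
```

```bash
python3 -c "
from h import *
go(477,120,160,0)"
```

```text
shift [-521.5  243.    70.4] turn [-0.     0.001  0.139] | pos [164.1 602.9 230.1] t 0.9 w 93.9 q7 [-1.51  0.42  0.21  1.62 -0.1   1.11 -1.14]
```

Call:
step_arm(steps=[[[94, 0, 0, 0, 0, 0, 0.139], [94, -40, 26, 5, 0, 0, 0], [94, -40, 26, 5, 0, 0, 0], [94, -40, 26, 5, 0, 0, 0], [94, -40, 26, 5, 0, 0, 0], [94, -40, 26, 5, 0, 0, 0], [94, -40, 26, 5, 0, 0, 0], [94, -40, 26, 5, 0, 0, 0]]])

```text
time_s: 1.7
ee_pos: [348.4, 322.3, 195.3]
eef_rot: [-2.214, -2.228, -0.0]
contact_force: [0.8, 0.4, 0.3]
gripper_width: 93.9
finger_force: 0.0
```

Call:
step_arm(steps=[[[94, -40, 26, 5, 0, 0, 0], [94, -40, 26, 5, 0, 0, 0], [94, -40, 26, 5, 0, 0, 0], [94, -40, 26, 5, 0, 0, 0], [94, -40, 26, 5, 0, 0, 0], [94, 0, 0, 0, 0, 0, 0], [94, 0, 0, 0, 0, 0, 0]]])

```text
time_s: 2.4
ee_pos: [479.1, 124.0, 170.1]
eef_rot: [2.217, 2.226, -0.002]
contact_force: [0.6, 0.8, 0.5]
gripper_width: 93.9
finger_force: 0.0
```

```bash
python3 -c "
from h import *
go(477,120.5,52,0)"
```

```text
shift [ -3.4  -2.1 118.1] turn [-0.001  0.001  0.004] | pos [479.1 124.  170.1] t 2.4 w 93.9 q7 [-0.77  0.29  0.53  2.01 -0.18  0.9  -0.14]
```

Call:
step_arm(steps=[[[94, -3.4, -2, 38, 0, 0, 0], [94, 0, 0, 40, 0, 0, 0], [94, 0, 0, 40, 0, 0, 0], [94, 0, 0, 0, 0, 0, 0], [30, 0, 0, 0, 0, 0, 0], [30, 0, 0, 0, 0, 0, 0], [30, 0, 0, 0, 0, 0, 0], [30, 0, 0, 0, 0, 0, 0]]], squeeze=15)

```text
time_s: 3.2
ee_pos: [477.7, 122.0, 53.7]
eef_rot: [2.214, 2.228, 0.003]
contact_force: [0.2, -0.1, -0.5]
gripper_width: 65.4
finger_force: 0.0
```

Call:
step_arm(steps=[[[30, 0, 0, 0, 0, 0, 0], [30, 0, 0, 0, 0, 0, 0], [30, 0, 0, -20, 0, 0, 0], [30, 0, 0, -30, 0, 0, 0], [30, 0, 0, -30, 0, 0, 0]]])

```text
time_s: 3.7
ee_pos: [476.7, 121.2, 133.2]
eef_rot: [-2.215, -2.228, 0.002]
contact_force: [0.4, 0.1, -1.1]
gripper_width: 43.8
finger_force: 15.0
```

```bash
python3 -c "
from h import *
go(467,360.5,60,3)"
```

```text
shift [239.4  -8.2  73. ] turn [-0.001  0.001 -0.047] | pos [476.7 121.2 133.2] t 3.7 w 43.8 q7 [-0.75  0.34  0.52  2.04 -0.23  0.82 -0.09]
```

Call:
step_arm(steps=[[[30, 40, -1.6, 0, 0, 0, 0], [30, 40, -1.6, 0, 0, 0, 0], [30, 40, -1.6, 0, 0, 0, 0], [30, 40, -1.6, 0, 0, 0, 0], [30, 40, -1.6, 0, 0, 0, 0], [30, 40, -1.6, 0, 0, 0, 0], [30, 0, 0, 0, 0, 0, 0], [30, 0, 0, 0, 0, 0, 0]]])

```text
time_s: 4.5
ee_pos: [465.6, 361.8, 132.0]
eef_rot: [2.213, 2.229, -0.001]
contact_force: [1.2, 0.2, -0.5]
gripper_width: 43.5
finger_force: 15.0
```

```bash
python3 -c "
from h import *
go(467,360.5,60,0)"
```

```text
shift [-1.2  1.4 72. ] turn [-0.     0.001  0.007] | pos [465.6 361.8 132. ] t 4.5 w 43.5 q7 [-1.05  0.5   0.44  1.8  -0.26  0.9  -0.49]
```

Call:
step_arm(steps=[[[30, -1, 1, 30, 0, 0, 0], [30, 0, 0, 25, 0, 0, 0], [30, 0, 0, 10, 0, 0, 0], [30, 0, 0, 4, 0, 0, 0], [30, 0, 0, 1.5, 0, 0, 0], [30, 0, 0, 1, 0, 0, 0], [30, 0, 0, 0, 0, 0, 0], [30, 0, 0, 0, 0, 0, 0]]])

```text
time_s: 5.3
ee_pos: [466.9, 359.8, 62.2]
eef_rot: [-2.215, -2.226, 0.001]
contact_force: [-8.7, -1.4, 16.5]
gripper_width: 43.8
finger_force: 15.0
```

Call:
step_arm(steps=[[[30, 0, 0, -1.5, 0, 0, 0], [30, 0, 0, 0, 0, 0, 0], [56, 0, 0, 0, 0, 0, 0], [56, 0, 0, 0, 0, 0, 0], [56, 0, 0, 0, 0, 0, 0], [56, 0, 0, 0, 0, 0, 0], [56, 0, 0, -20, 0, 0, 0], [56, 0, 0, -40, 0, 0, 0]]])

```text
time_s: 6.1
ee_pos: [465.8, 359.4, 120.9]
eef_rot: [2.215, 2.228, -0.008]
contact_force: [1.2, -0.0, 0.4]
gripper_width: 56.0
finger_force: 0.0
```

Call:
step_arm(steps=[[[94, 0, 0, -40, 0, 0, 0], [94, 0, 0, 0, 0, 0, 0]]])

```text
time_s: 6.3
ee_pos: [469.0, 361.7, 167.3]
eef_rot: [2.215, 2.228, 0.011]
contact_force: [0.2, 0.6, -0.2]
gripper_width: 69.0
finger_force: 0.0
```

```bash
python3 - <<'E'
from h import *
go(616.3,-8.6,160,0)
for n in ("top",):
    p,d=vision.read_camera(n); W=cloud(vision.get_calibration(n),d)
    cv2.imwrite("pics/t1.png",cv2.resize(p[130:290,50:310,::-1],None,fx=3,fy=3))
E
```

```text
shift [-371.2  145.1    6.2] turn [ 0.005 -0.005  0.006] | pos [469.  361.7 167.3] t 6.3 w 69.0 q7 [-1.06  0.45  0.46  1.78 -0.24  0.96 -0.5 ]
```

View pics/t1.png

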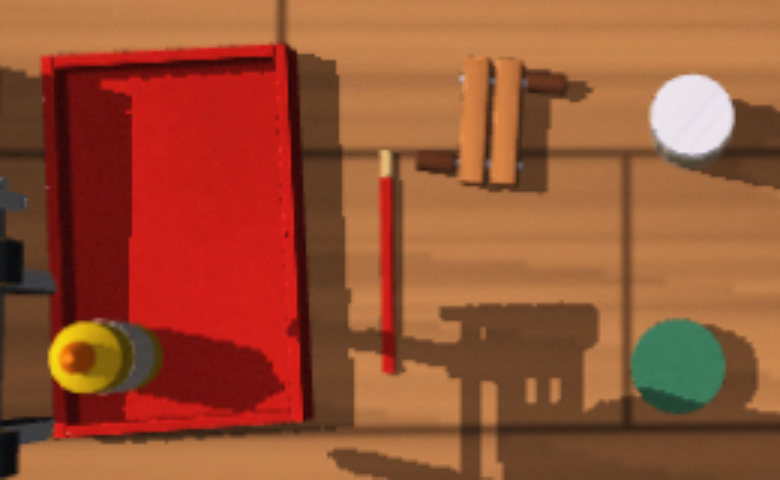

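Glue stands upright in the red tray's near-left corner at (100,355); the handscrew jaws are nearly vertical in the crop, from (470,60) to (515,185). Next is the jar.

Call:
step_arm(steps=[[[94, -46, 18, 0, 0, 0, 0], [94, -46, 18, 0, 0, 0, 0], [94, -46, 18, 0, 0, 0, 0], [94, -46, 18, 0, 0, 0, 0], [94, -46, 18, 0, 0, 0, 0], [94, -46, 18, 0, 0, 0, 0], [94, -46, 18, 0, 0, 0, 0], [94, -46, 18, 0, 0, 0, 0]]])

```text
time_s: 7.15
ee_pos: [613.2, -8.5, 161.3]
eef_rot: [-2.214, -2.228, 0.002]
contact_force: [0.7, 0.7, -0.0]
gripper_width: 93.9
finger_force: 0.0
```

Call:
step_arm(steps=[[[94, 0, 0, 20, 0, 0, 0], [94, 0, 0, 0, 0, 0, 0], [94, 0, 0, 0, 0, 0, 0]]])

```text
time_s: 7.45
ee_pos: [612.6, -5.8, 141.7]
eef_rot: [-2.213, -2.228, 0.002]
contact_force: [0.0, 0.6, 0.1]
gripper_width: 93.9
finger_force: 0.0
```

```bash
python3 - <<'E'
from h import *
go(616.5,-8.6,42,0)
E
```

```text
shift [-2.9  4.1 99.7] turn [-0.002 -0.     0.007] | pos [612.6  -5.8 141.7] t 7.45 w 93.9 q7 [-0.43  0.54  0.52  1.74 -0.32  0.95  0.23]
```

Call:
step_arm(steps=[[[94, -3, 4, 35, 0, 0, 0], [94, 0, 0, 35, 0, 0, 0], [94, 0, 0, 30, 0, 0, 0], [94, 0, 0, 0, 0, 0, 0], [40, 0, 0, 0, 0, 0, 0], [40, 0, 0, 0, 0, 0, 0], [40, 0, 0, 0, 0, 0, 0], [40, 0, 0, 0, 0, 0, 0]]], squeeze=20)

```text
time_s: 8.25
ee_pos: [617.8, -9.4, 43.7]
eef_rot: [2.214, 2.228, 0.002]
contact_force: [0.3, 0.4, 1.1]
gripper_width: 65.4
finger_force: 0.0
```

Call:
step_arm(steps=[[[40, 0, 0, 0, 0, 0, 0], [40, 0, 0, 0, 0, 0, 0]]])

```text
time_s: 8.45
ee_pos: [617.4, -9.6, 42.9]
eef_rot: [2.215, 2.228, 0.001]
contact_force: [-2.3, 0.4, 5.9]
gripper_width: 53.6
finger_force: 20.0
```

Call:
step_arm(steps=[[[40, 0, 0, -15, 0, 0, 0], [40, 0, 0, -30, 0, 0, 0], [40, 0, 0, -35, 0, 0, 0], [40, 0, 0, 0, 0, 0, 0]]])

```text
time_s: 8.85
ee_pos: [619.4, -10.0, 127.6]
eef_rot: [2.212, 2.225, 0.007]
contact_force: [0.0, 0.4, -1.1]
gripper_width: 53.4
finger_force: 20.0
```

```bash
python3 - <<'E'
from h import *
a=np.radians(3); X=np.array([544.1,326.5])+np.array([[np.cos(a),-np.sin(a)],[np.sin(a),np.cos(a)]])@[-55,-32]
print(X); go(*X,55,0)
E
```

```text
[490.85012619 291.66537729]
shift [ 302.4 -127.3   71.9] turn [ 0.006 -0.     0.006] | pos [619.4 -10.  127.6] t 8.85 w 53.4 q7 [-0.41  0.57  0.51  1.73 -0.34  0.92  0.24]
```

Call:
step_arm(steps=[[[40, 38, -16, 0, 0, 0, 0], [40, 38, -16, 0, 0, 0, 0], [40, 38, -16, 0, 0, 0, 0], [40, 38, -16, 0, 0, 0, 0], [40, 38, -16, 0, 0, 0, 0], [40, 38, -16, 0, 0, 0, 0], [40, 38, -16, 0, 0, 0, 0], [40, 36, -15, 0, 0, 0, 0]]])

```text
time_s: 9.65
ee_pos: [487.4, 293.1, 122.8]
eef_rot: [-2.214, -2.228, -0.0]
contact_force: [0.9, -0.6, -1.9]
gripper_width: 53.3
finger_force: 20.0
```

Call:
step_arm(steps=[[[40, 0, 0, 0, 0, 0, 0], [40, 0, 0, 20, 0, 0, 0], [40, 0, 0, 20, 0, 0, 0], [40, 0, 0, 0, 0, 0, 0], [40, 0, 0, 0, 0, 0, 0]]])

```text
time_s: 10.15
ee_pos: [488.7, 291.1, 82.9]
eef_rot: [2.215, 2.227, -0.001]
contact_force: [-0.1, 0.2, -2.0]
gripper_width: 53.5
finger_force: 20.0
```

```bash
python3 - <<'E'
from h import *
go(490.8,291.7,50.5,0)
E
```

```text
shift [ 0.6  2.2 32.4] turn [-0.     0.001  0.005] | pos [488.7 291.1  82.9] t 10.15 w 53.5 q7 [-0.95  0.54  0.46  1.88 -0.33  0.79 -0.31]
```

Call:
step_arm(steps=[[[40, 0.5, 2, 15, 0, 0, 0], [40, 0, 0, 8, 0, 0, 0], [40, 0, 0, 4, 0, 0, 0], [40, 0, 0, 2, 0, 0, 0], [40, 0, 0, 1, 0, 0, 0], [40, 0, 0, 1, 0, 0, 0], [40, 0, 0, 0, 0, 0, 0], [40, 0, 0, 0, 0, 0, 0]]])

```text
time_s: 10.95
ee_pos: [490.5, 292.1, 51.6]
eef_rot: [2.215, 2.228, 0.0]
contact_force: [0.9, 0.4, -2.2]
gripper_width: 53.6
finger_force: 20.0
```

Call:
step_arm(steps=[[[40, 0, 0, 0.5, 0, 0, 0], [40, 0, 0, 0.5, 0, 0, 0], [40, 0, 0, 0.5, 0, 0, 0], [40, 0, 0, 0, 0, 0, 0]]])

```text
time_s: 11.35
ee_pos: [490.4, 292.0, 49.9]
eef_rot: [2.215, 2.228, -0.0]
contact_force: [-0.3, -0.1, -1.8]
gripper_width: 53.4
finger_force: 20.0
```

Call:
step_arm(steps=[[[40, 0, 0, 0.4, 0, 0, 0], [40, 0, 0, 0.4, 0, 0, 0], [40, 0, 0, 0, 0, 0, 0]]])

```text
time_s: 11.65
ee_pos: [490.4, 292.1, 49.1]
eef_rot: [2.215, 2.228, -0.0]
contact_force: [0.5, 0.4, -1.7]
gripper_width: 54.0
finger_force: 20.0
```

Call:
step_arm(steps=[[[40, 0, 0, 0.4, 0, 0, 0], [40, 0, 0, 0.4, 0, 0, 0], [40, 0, 0, 0, 0, 0, 0]]])

```text
time_s: 11.95
ee_pos: [490.5, 292.1, 48.9]
eef_rot: [-2.215, -2.228, -0.0]
contact_force: [-4.0, -2.2, 9.1]
gripper_width: 53.5
finger_force: 20.0
```

Touched down. Release, then rise and turn towards yaw −90°.

Call:
step_arm(steps=[[[40, 0, 0, -0.3, 0, 0, 0], [66, 0, 0, 0, 0, 0, 0], [66, 0, 0, 0, 0, 0, 0], [66, 0, 0, 0, 0, 0, 0], [66, 0, 0, 0, 0, 0, 0], [66, 0, 0, -25, 0, 0, 0], [66, 0, 0, -40, 0, 0, 0], [66, 0, 0, -45, 0, 0, 0]]])

```text
time_s: 12.75
ee_pos: [489.9, 291.6, 159.2]
eef_rot: [2.215, 2.228, -0.003]
contact_force: [0.6, 0.0, 0.4]
gripper_width: 65.9
finger_force: 0.0
```

Call:
step_arm(steps=[[[94, 0, 0, 0, 0, 0, 0], [94, -45, 20, 0, 0, 0, 0], [94, -45, 20, 0, 0, 0, 0], [94, -45, 20, 0, 0, 0, 0], [94, 0, 0, 0, 0, 0, 0]]])

```text
time_s: 13.25
ee_pos: [553.4, 150.4, 159.0]
eef_rot: [2.222, 2.217, -0.001]
contact_force: [-0.0, -0.4, 0.6]
gripper_width: 93.6
finger_force: 0.0
```

Call:
step_arm(steps=[[[94, 0, 0, 0, 0, 0, 0.145], [94, 0, 0, 0, 0, 0, 0.145], [94, 0, 0, 0, 0, 0, 0.145], [94, 0, 0, 0, 0, 0, 0.145], [94, 0, 0, 0, 0, 0, 0.145], [94, 0, 0, 0, 0, 0, 0.145], [94, 0, 0, 0, 0, 0, 0.145], [94, 0, 0, 0, 0, 0, 0.145]]])

```text
time_s: 14.05
ee_pos: [551.2, 157.5, 158.5]
eef_rot: [3.075, 0.641, -0.0]
contact_force: [0.0, -0.1, -1.5]
gripper_width: 94.1
finger_force: 0.0
```

```bash
python3 - <<'E'
from h import *
go(621.4,123.3,150,-90)
p,d=vision.read_camera("top"); np.savez("top2.npz",p=p,d=d)
c=vision.get_calibration("top"); W=cloud(c,d); z=W[...,2]
X,Y=W[...,0],W[...,1]
for k,(x,y,lo,hi) in dict(jar=(490.5,292,62,80),glue=(466,360,85,112)).items():
    m=(np.hypot(X-x,Y-y)<35)&(z>lo)&(z<hi); print(k,m.sum(),W[m].mean(0).round(1),np.percentile(z[m],[5,50,95]).round(1))
p2,_=vision.read_camera("wrist"); 
g=np.hstack([cv2.resize(p[130:290,50:250,::-1],(525,420)),p2[:,:,::-1][:, 140:415]]); cv2.imwrite("pics/t2.png",g)
E
```

```text
shift [50.7 59.4  8.5] turn [0.    0.    0.411] | pos [551.2 157.5 158.5] t 14.05 w 94.1 q7 [-0.95  0.53  0.81  1.83 -0.45  0.98 -1.1 ]<stdin>:7: RuntimeWarning: Mean of empty slice.
  ret = um.true_divide(
Traceback (most recent call last):
IndexError: index -1 is out of bounds for axis 0 with size 0
```

Call:
step_arm(steps=[[[94, 0, 0, 0, 0, 0, 0.14], [94, 0, 0, 0, 0, 0, 0.14], [94, 0, 0, 0, 0, 0, 0.13], [94, 35, 17, 0, 0, 0, 0], [94, 35, 17, 0, 0, 0, 0], [94, 0, 0, 0, 0, 0, 0], [94, 0, 0, 0, 0, 0, 0]]])

```text
time_s: 14.8
ee_pos: [621.6, 123.1, 158.1]
eef_rot: [3.141, 0.012, -0.001]
contact_force: [-0.7, -0.5, -0.3]
gripper_width: 94.0
finger_force: 0.0
```

```bash
python3 - <<'E'
from h import *
go(621.4,123.3,37,-90)
c=vision.get_calibration("wrist"); P=pose(c)
p,d=vision.read_camera("wrist"); np.savez("w2.npz",p=p,d=d)
W=cloud(c,d,P); X,Y,z=W[...,0],W[...,1],W[...,2]
m=(np.hypot(X-621,Y-123)<70)&(z>10)&(z<30); v=cv2.cvtColor(p,cv2.COLOR_RGB2HSV)[...,2]
print(m.sum(),np.percentile(z[m],[5,50,95]))
j=m&(v>110); print(cv2.minAreaRect(W[j][:,:2].astype(np.float32)))
jm=cv2.morphologyEx(j.astype(np.uint8),cv2.MORPH_OPEN,np.ones((7,7)))>0
print(jm.sum(),cv2.minAreaRect(W[jm][:,:2].astype(np.float32)),W[jm].mean(0))
cv2.imwrite("pics/w2.png",np.hstack([p[:,:,::-1][:,:400],np.repeat((jm*255).astype(np.uint8)[:,:400,None],3,2)]))
t,d=vision.read_camera("top"); c=vision.get_calibration("top"); W=cloud(c,d); X,Y,z=W[...,0],W[...,1],W[...,2]
for k,(x,y,lo,hi) in dict(jar=(490.5,292,62,80),glue=(466,360,85,112)).items():
    m=(np.hypot(X-x,Y-y)<35)&(z>lo)&(z<hi); print(k,m.sum(),np.nanmean(W[m],0).round(1))
E
```

```text
shift [-1.000e-01 -3.000e-01  1.211e+02] turn [0.001 0.001 0.008] | pos [621.6 123.1 158.1] t 14.8 w 94.0 q7 [-0.84  0.66  0.87  1.68 -0.56  1.07 -1.36]
5546 [12.54762824 18.63554273 20.00608146]
((620.66796875, 128.1283721923828), (67.65399932861328, 99.6174545288086), 64.46112060546875)
4342 ((618.90380859375, 115.08609771728516), (66.91934967041016, 84.07589721679688), 86.70191955566406) [622.5874423  125.68191267  18.7191379 ]
jar 0 [nan nan nan]
glue 0 [nan nan nan]<stdin>:14: RuntimeWarning: Mean of empty slice
```

View pics/w2.png

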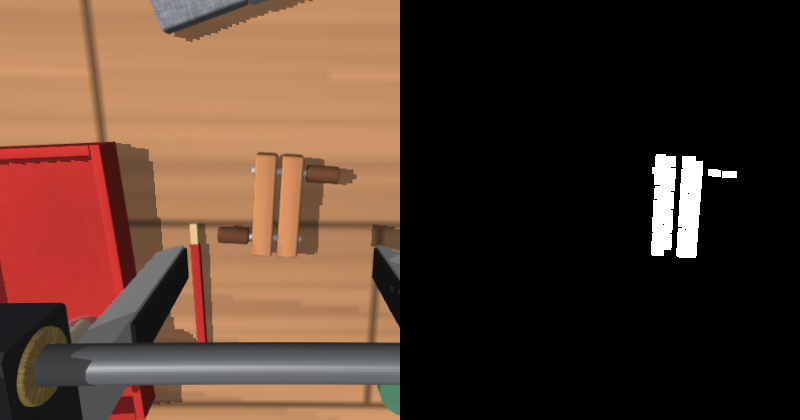

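Wrist view: jaws span columns 253–303 and rows 153–257, tilted about −3°; the pencil is at (197,280), left of the left handle.

Call:
step_arm(steps=[[[66, 0, 0, 0, 0, 0, 0.05], [66, 0, 0, 30, 0, 0, 0], [66, 0, 0, 40, 0, 0, 0], [66, 0, 0, 40, 0, 0, 0], [66, 0, 0, 15, 0, 0, 0], [66, 0, 0, 4, 0, 0, 0], [66, 0, 0, 0, 0, 0, 0], [66, 0, 0, 0, 0, 0, 0]]], squeeze=20)

```text
time_s: 15.7
ee_pos: [622.4, 124.1, 31.5]
eef_rot: [-3.14, 0.067, -0.003]
contact_force: [0.6, -0.3, 0.3]
gripper_width: 66.3
finger_force: 0.0
```

Call:
step_arm(steps=[[[25, 0, 0, 0, 0, 0, 0], [25, 0, 0, 0, 0, 0, 0], [25, 0, 0, 0, 0, 0, 0], [25, 0, 0, 0, 0, 0, 0], [25, 0, 0, 0, 0, 0, 0]]])

```text
time_s: 16.2
ee_pos: [621.6, 124.1, 29.9]
eef_rot: [-3.141, 0.068, -0.0]
contact_force: [-1.0, 0.9, 5.5]
gripper_width: 37.5
finger_force: 20.0
```

Call:
step_arm(steps=[[[25, 0, 0, -15, 0, 0, 0], [25, 0, 0, -35, 0, 0, 0], [25, 0, 0, -35, 0, 0, 0], [25, 0, 0, 0, 0, 0, -0.08], [25, 0, 0, 0, 0, 0, 0]]])

```text
time_s: 16.7
ee_pos: [621.9, 124.0, 116.3]
eef_rot: [-3.14, -0.06, -0.003]
contact_force: [0.4, -0.1, -1.7]
gripper_width: 37.9
finger_force: 20.0
```

```bash
python3 - <<'E'
from h import *
go(604,329.6,45,-87)
E
```

```text
shift [ -10.1 -206.1   71.4] turn [-0.001 -0.002 -0.014] | pos [621.9 124.  116.3] t 16.7 w 37.9 q7 [-0.81  0.71  0.82  1.71 -0.6   1.   -1.3 ]
```

Call:
step_arm(steps=[[[25, -2, -41, 0, 0, 0, -0.014], [25, -2, -41, 0, 0, 0, 0], [25, -2, -41, 0, 0, 0, 0], [25, -2, -41, 0, 0, 0, 0], [25, -2, -41, 0, 0, 0, 0], [25, 0, 0, 0, 0, 0, 0], [25, 0, 0, 20, 0, 0, 0], [25, 0, 0, 0, 0, 0, 0]]])

```text
time_s: 17.5
ee_pos: [600.3, 326.7, 91.5]
eef_rot: [3.138, 0.076, -0.006]
contact_force: [-0.9, -0.5, -1.5]
gripper_width: 37.8
finger_force: 20.0
```

```bash
python3 - <<'E'
from h import *
go(604,329.6,38,-87)
E
```

```text
shift [ 4.  -2.9 53.5] turn [ 0.002  0.004 -0.004] | pos [600.3 326.7  91.5] t 17.5 w 37.8 q7 [-1.05  0.81  0.79  1.57 -0.64  1.03 -1.6 ]
```

Call:
step_arm(steps=[[[25, 4, -3, 20, 0, 0, 0], [25, 0, 0, 20, 0, 0, 0], [25, 0, 0, 9, 0, 0, 0], [25, 0, 0, 4, 0, 0, 0], [25, 0, 0, 1, 0, 0, 0], [25, 0, 0, 0, 0, 0, 0], [25, 0, 0, 0, 0, 0, 0]]])

```text
time_s: 18.2
ee_pos: [605.8, 331.5, 41.4]
eef_rot: [-3.14, -0.08, -0.001]
contact_force: [0.0, 0.8, -0.4]
gripper_width: 37.9
finger_force: 20.0
```

Call:
step_arm(steps=[[[25, -1, 1, 1.5, 0, 0, 0], [25, 0, 0, 1, 0, 0, 0], [25, 0, 0, 0, 0, 0, 0], [25, 0, 0, 0, 0, 0, 0]]])

```text
time_s: 18.6
ee_pos: [604.5, 330.4, 38.2]
eef_rot: [3.141, 0.08, 0.0]
contact_force: [-0.7, -0.2, -1.2]
gripper_width: 38.0
finger_force: 20.0
```

Call:
step_arm(steps=[[[25, 0, 0, 1, 0, 0, 0], [25, 0, 0, 0.5, 0, 0, 0], [25, 0, 0, 0, 0, 0, 0], [25, 0, 0, 0, 0, 0, 0]]])

```text
time_s: 19.0
ee_pos: [604.5, 330.4, 36.6]
eef_rot: [3.14, 0.08, -0.0]
contact_force: [-0.2, -0.0, -0.3]
gripper_width: 37.6
finger_force: 20.0
```

Release after a last 0.5 mm, then rise and head off across to the block at yaw −98°.

Call:
step_arm(steps=[[[25, 0, 0, 0.6, 0, 0, 0], [25, 0, 0, 0, 0, 0, 0], [52, 0, 0, 0, 0, 0, 0], [52, 0, 0, 0, 0, 0, 0], [52, 0, 0, 0, 0, 0, 0], [52, 0, 0, 0, 0, 0, 0], [52, 0, 0, -20, 0, 0, 0], [52, 0, 0, -40, 0, 0, 0]]])

```text
time_s: 19.8
ee_pos: [603.3, 329.7, 95.5]
eef_rot: [3.138, 0.079, -0.005]
contact_force: [0.0, 0.6, 0.8]
gripper_width: 51.5
finger_force: 0.0
```

Call:
step_arm(steps=[[[90, 0, 0, -45, 0, 0, 0.06], [90, 0, 50, 0, 0, 0, 0.06], [90, 0, 50, 0, 0, 0, 0.06], [90, 0, 50, 0, 0, 0, 0], [90, 0, 50, 0, 0, 0, 0], [90, 0, 50, 0, 0, 0, 0], [90, 0, 50, 0, 0, 0, 0], [90, 0, 50, 0, 0, 0, 0]]])

```text
time_s: 20.6
ee_pos: [568.1, -19.3, 142.6]
eef_rot: [-3.134, 0.203, -0.002]
contact_force: [1.0, -0.2, 1.0]
gripper_width: 89.9
finger_force: 0.0
```

```bash
python3 - <<'E'
from h import *
go(621.8,-123.8,150,-98)
t,d=vision.read_camera("top"); c=vision.get_calibration("top"); W=cloud(c,d); X,Y,z=W[...,0],W[...,1],W[...,2]
for k,(x,y,lo,hi,r) in dict(jar=(490.5,292,62,80,35),glue=(466,360,85,112,35),hs=(604,330,20,35,55)).items():
    m=(np.hypot(X-x,Y-y)<r)&(z>lo)&(z<hi); print(k,m.sum(),np.nanmean(W[m],0).round(1), np.percentile(z[m],[5,50,95]).round(1))
cv2.imwrite("pics/t3.png",cv2.resize(t[130:290,50:310,::-1],None,fx=3,fy=3))
E
```

```text
shift [66.7 96.7 -7.4] turn [-0.001 -0.001  0.01 ] | pos [568.1 -19.3 142.6] t 20.6 w 89.9 q7 [-0.71  0.59  0.92  1.86 -0.57  0.98 -1.23]
jar 695 [491.5 292.1  73.9] [69.8 74.2 76.9]
glue 207 [467.8 356.   92.9] [ 85.2  92.4 104. ]
hs 941 [603.6 328.3  24.7] [21.  24.8 28. ]
```

View pics/t3.png

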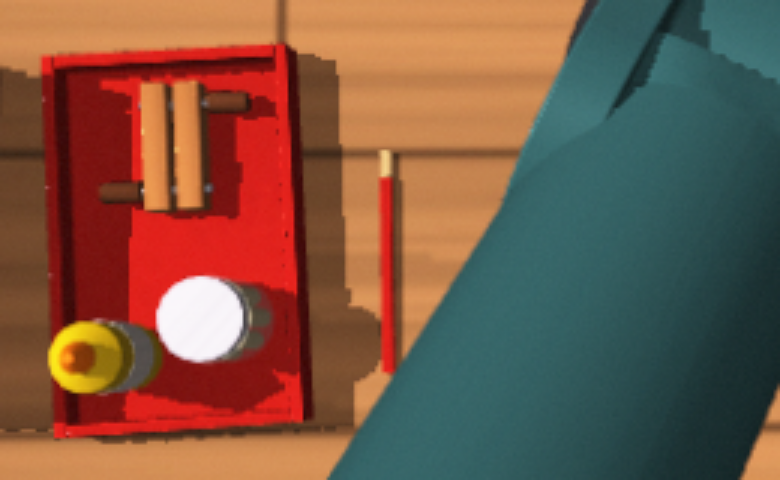

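Red kit is right: handscrew (175,145), jar (205,320) and glue (100,355) are separate and inside the walls. Now the block.

Call:
step_arm(steps=[[[70, 22, 32, 0, 0, 0, 0], [70, 22, 32, 0, 0, 0, 0], [70, 22, 32, 0, 0, 0, 0], [70, 0, 0, 0, 0, 0, 0.01], [70, 0, 0, 0, 0, 0, 0], [70, 0, 0, 0, 0, 0, 0]]])

```text
time_s: 21.25
ee_pos: [621.5, -120.1, 141.7]
eef_rot: [-3.134, 0.217, -0.0]
contact_force: [0.9, 0.6, 0.6]
gripper_width: 69.7
finger_force: 0.0
```

```bash
python3 - <<'E'
from h import *
go(621.8,-123.8,32,-98)
c=vision.get_calibration("wrist"); P=pose(c)
p,d=vision.read_camera("wrist"); W=cloud(c,d,P); X,Y,z=W[...,0],W[...,1],W[...,2]
m=(np.hypot(X-622,Y+124)<60)&(z>22)&(z<40); print(m.sum(),cv2.minAreaRect(W[m][:,:2].astype(np.float32)),np.median(z[m]))
E
```

```text
shift [  0.8   3.7 109.7] turn [-0.001 -0.     0.001] | pos [ 621.5 -120.1  141.7] t 21.25 w 69.7 q7 [-0.46  0.69  0.88  1.69 -0.6   1.05 -1.09]
7139 ((620.6925048828125, -120.9005126953125), (50.07837677001953, 79.54009246826172), 82.1665267944336) 29.004469431073176
```

Call:
step_arm(steps=[[[70, 0, 2, 30, 0, 0, 0], [70, 0, 0, 40, 0, 0, 0], [70, 0, 0, 30, 0, 0, 0], [70, 0, 0, 9, 0, 0, 0], [70, 0, 0, 0, 0, 0, 0], [35, 0, 0, 0, 0, 0, 0], [35, 0, 0, 0, 0, 0, 0], [35, 0, 0, 0, 0, 0, 0]]], squeeze=15)

```text
time_s: 22.1
ee_pos: [621.9, -123.1, 33.3]
eef_rot: [-3.134, 0.218, -0.003]
contact_force: [0.7, -0.4, 11.1]
gripper_width: 49.8
finger_force: 14.9
```

Call:
step_arm(steps=[[[35, 0, 0, 0, 0, 0, 0], [35, 0, 0, 0, 0, 0, 0]]])

```text
time_s: 22.3
ee_pos: [621.9, -123.1, 33.3]
eef_rot: [-3.134, 0.218, -0.003]
contact_force: [-1.8, 1.7, 10.3]
gripper_width: 50.2
finger_force: 15.0
```

Call:
step_arm(steps=[[[35, 0, 0, -15, 0, 0, 0.06], [35, 0, 0, -30, 0, 0, 0], [35, 0, 0, -30, 0, 0, 0], [35, 0, 0, 0, 0, 0, 0]]])

```text
time_s: 22.7
ee_pos: [622.9, -123.8, 111.2]
eef_rot: [3.126, -0.313, 0.008]
contact_force: [-0.7, -0.6, -1.0]
gripper_width: 49.9
finger_force: 15.0
```

```bash
python3 - <<'E'
from h import *
go(584,-339,45,-90)
E
```

```text
shift [  4.1 218.7  66.1] turn [ 0.    -0.005 -0.199] | pos [ 622.9 -123.8  111.2] t 22.7 w 49.9 q7 [-0.44  0.73  0.86  1.71 -0.65  1.   -1.12]
```

Call:
step_arm(steps=[[[35, 0, 0, 0, 0, 0, -0.1], [35, 0, 0, 0, 0, 0, -0.1], [35, -8, 43, 0, 0, 0, 0], [35, -8, 43, 0, 0, 0, 0], [35, -8, 43, 0, 0, 0, 0], [35, -8, 43, 0, 0, 0, 0], [35, -7, 43, 0, 0, 0, 0], [35, 0, 0, 0, 0, 0, 0]]])

```text
time_s: 23.5
ee_pos: [579.2, -345.0, 107.6]
eef_rot: [3.138, -0.011, -0.001]
contact_force: [-0.1, -0.3, -0.8]
gripper_width: 49.7
finger_force: 15.0
```

Call:
step_arm(steps=[[[35, 0, 0, 25, 0, 0, 0], [35, 0, 0, 0, 0, 0, 0], [35, 0, 0, 0, 0, 0, 0]]])

```text
time_s: 23.8
ee_pos: [582.4, -337.7, 82.2]
eef_rot: [-3.141, -0.002, 0.001]
contact_force: [0.6, -0.8, 0.1]
gripper_width: 50.2
finger_force: 15.0
```

```bash
python3 - <<'E'
from h import *
go(584,-339,42,-90)
E
```

```text
shift [ 1.7  1.3 40.2] turn [-0.     0.001  0.001] | pos [ 582.4 -337.7   82.2] t 23.8 w 50.2 q7 [-0.03  0.8   0.77  1.61 -0.64  1.   -0.62]
```

Contact is expected at about TCP 39.

Call:
step_arm(steps=[[[35, 1.5, 1.5, 20, 0, 0, 0], [35, 0, 0, 14, 0, 0, 0], [35, 0, 0, 4, 0, 0, 0], [35, 0, 0, 2, 0, 0, 0], [35, 0, 0, 1, 0, 0, 0], [35, 0, 0, 1, 0, 0, 0], [35, 0, 0, 0, 0, 0, 0], [35, 0, 0, 0, 0, 0, 0]]])

```text
time_s: 24.6
ee_pos: [584.0, -339.7, 40.4]
eef_rot: [3.141, 0.001, 0.001]
contact_force: [0.1, -0.3, -0.8]
gripper_width: 49.9
finger_force: 15.0
```

Call:
step_arm(steps=[[[35, 0, 0, 1, 0, 0, 0], [35, 0, 0, 0, 0, 0, 0], [35, 0, 0, 0.5, 0, 0, 0], [35, 0, 0, 0, 0, 0, 0]]])

```text
time_s: 25.0
ee_pos: [584.0, -339.8, 39.3]
eef_rot: [3.142, 0.001, 0.001]
contact_force: [-3.2, 3.3, 10.6]
gripper_width: 49.8
finger_force: 15.0
```

Call:
step_arm(steps=[[[35, 0, 0, 0.3, 0, 0, 0], [64, 0, 0, 0, 0, 0, 0], [64, 0, 0, 0, 0, 0, 0], [64, 0, 0, 0, 0, 0, 0], [64, 0, 0, 0, 0, 0, 0], [64, 0, 0, -20, 0, 0, 0], [64, 0, 0, -40, 0, 0, 0], [64, 0, 0, -50, 0, 0, 0]]])

```text
time_s: 25.8
ee_pos: [583.1, -339.4, 149.7]
eef_rot: [-3.141, -0.0, 0.003]
contact_force: [0.5, -0.5, 0.2]
gripper_width: 64.0
finger_force: 0.0
```

Call:
step_arm(steps=[[[94, -18, -46, 0, 0, 0, 0], [94, -18, -46, 0, 0, 0, 0], [94, -18, -46, 0, 0, 0, 0], [94, -18, -46, 0, 0, 0, 0], [94, -18, -46, 0, 0, 0, 0], [94, -18, -46, 0, 0, 0, 0], [94, -18, -46, 0, 0, 0, 0]]])

```text
time_s: 26.5
ee_pos: [457.7, -18.2, 149.2]
eef_rot: [-3.14, -0.001, -0.001]
contact_force: [0.9, -0.1, 1.1]
gripper_width: 94.2
finger_force: 0.0
```

Call:
step_arm(steps=[[[94, 0, 0, 0, 0, 0, -0.145], [94, 0, 0, 0, 0, 0, -0.145], [94, 0, 0, 0, 0, 0, -0.145], [94, 0, 0, 0, 0, 0, -0.145], [94, 0, 0, 0, 0, 0, -0.145], [94, 0, 0, 0, 0, 0, -0.145], [94, 0, 0, 0, 0, 0, -0.145], [94, 0, 0, 0, 0, 0, -0.145]]])

```text
time_s: 27.3
ee_pos: [458.8, -20.2, 149.4]
eef_rot: [2.622, 1.729, 0.002]
contact_force: [-0.3, -0.0, -0.7]
gripper_width: 93.9
finger_force: 0.0
```

```bash
python3 - <<'E'
from h import *
go(459,0.8,120,0)
t,d=vision.read_camera("top"); c=vision.get_calibration("top"); W=cloud(c,d); X,Y,z=W[...,0],W[...,1],W[...,2]
for k,(x,y,lo,hi,r) in dict(block=(584,-339.5,30,45,52),oil=(459.5,-118.8,84,110,30)).items():
    m=(np.hypot(X-x,Y-y)<r)&(z>lo)&(z<hi); print(k,m.sum(),np.nanmean(W[m],0).round(1), m.sum() and cv2.minAreaRect(W[m][:,:2].astype(np.float32)))
E
```

```text
shift [19.3 -8.2 29.5] turn [ 0.001 -0.001 -0.405] | pos [458.8 -20.2 149.4] t 27.3 w 93.9 q7 [-0.65  0.28  0.72  2.11 -0.25  0.83 -0.18]
block 1017 [ 583.2 -339.7   35.1] ((582.89453125, -340.6036071777344), (49.79902267456055, 78.69863891601562), 89.92171478271484)
oil 0 [nan nan nan] 0<stdin>:5: RuntimeWarning: Mean of empty slice
```

Call:
step_arm(steps=[[[94, 0, 0, 0, 0, 0, -0.14], [94, 0, 0, 0, 0, 0, -0.14], [94, 0, 0, 0, 0, 0, -0.125], [94, 21, 0, 30, 0, 0, 0], [94, 0, 0, 20, 0, 0, 0], [94, 0, 0, 0, 0, 0, 0], [94, 0, 0, 0, 0, 0, 0]]])

```text
time_s: 28.05
ee_pos: [459.0, 0.5, 99.3]
eef_rot: [2.229, 2.213, -0.0]
contact_force: [0.4, -0.0, 0.2]
gripper_width: 94.0
finger_force: 0.0
```

```bash
python3 - <<'E'
from h import *
go(459,0.8,30,0)
E
```

```text
shift [ 0.3 -0.  69.3] turn [ 0.     0.    -0.008] | pos [459.    0.5  99.3] t 28.05 w 94.0 q7 [-0.57  0.36  0.59  2.14 -0.3   0.72  0.21]
```

Call:
step_arm(steps=[[[94, 0, 0, 30, 0, 0, 0], [94, 0, 0, 30, 0, 0, 0], [94, 0, 0, 9, 0, 0, 0], [94, 0, 0, 0, 0, 0, 0], [94, 0, 0, 0, 0, 0, 0], [50, 0, 0, 0, 0, 0, 0], [50, 0, 0, 0, 0, 0, 0], [50, 0, 0, 0, 0, 0, 0]]], squeeze=20)

```text
time_s: 28.85
ee_pos: [459.0, 1.3, 29.9]
eef_rot: [2.227, 2.216, 0.001]
contact_force: [-0.6, -0.1, 0.8]
gripper_width: 73.2
finger_force: 0.0
```

Call:
step_arm(steps=[[[50, 0, 0, 0, 0, 0, 0], [50, 0, 0, 0, 0, 0, 0]]])

```text
time_s: 29.05
ee_pos: [458.8, 1.2, 29.5]
eef_rot: [2.227, 2.216, 0.0]
contact_force: [-0.7, -0.2, 4.5]
gripper_width: 60.4
finger_force: 20.0
```

Call:
step_arm(steps=[[[50, 0, 0, -15, 0, 0, 0], [50, 0, 0, -40, 0, 0, 0], [50, 0, 0, -45, 0, 0, 0], [50, 0, 0, -40, 0, 0, 0], [50, 0, 0, 0, 0, 0, 0]]])

```text
time_s: 29.55
ee_pos: [460.7, 1.2, 173.4]
eef_rot: [2.225, 2.213, 0.009]
contact_force: [1.0, 1.2, -2.0]
gripper_width: 60.2
finger_force: 20.0
```

```bash
python3 - <<'E'
from h import *
go(473,-339.5,45,0)
E
```

```text
shift [-340.9   13.2  127.8] turn [ 0.006 -0.002 -0.005] | pos [460.7   1.2 173.4] t 29.55 w 60.2 q7 [-0.66  0.23  0.67  2.09 -0.19  0.88  0.11]
```

Call:
step_arm(steps=[[[50, -48, 2, 0, 0, 0, 0], [50, -49, 2, 0, 0, 0, 0], [50, -49, 2, 0, 0, 0, 0], [50, -49, 2, 0, 0, 0, 0], [50, -49, 2, 0, 0, 0, 0], [50, -49, 2, 0, 0, 0, 0], [50, -48, 1, 0, 0, 0, 0], [50, 0, 0, 0, 0, 0, 0]]])

```text
time_s: 30.35
ee_pos: [467.5, -346.4, 168.7]
eef_rot: [2.234, 2.207, -0.005]
contact_force: [-1.6, 0.4, -0.5]
gripper_width: 60.3
finger_force: 20.0
```

Call:
step_arm(steps=[[[50, 0, 0, 40, 0, 0, 0], [50, 0, 0, 40, 0, 0, 0], [50, 0, 0, 0, 0, 0, 0], [50, 0, 0, 0, 0, 0, 0]]])

```text
time_s: 30.75
ee_pos: [469.6, -340.0, 89.6]
eef_rot: [-2.227, -2.215, 0.001]
contact_force: [1.5, -0.6, -0.4]
gripper_width: 60.5
finger_force: 20.0
```

```bash
python3 - <<'E'
from h import *
go(473,-339.5,40,0)
E
```

```text
shift [ 0.5  3.4 49.6] turn [-0.001 -0.    -0.005] | pos [ 469.6 -340.    89.6] t 30.75 w 60.5 q7 [ 0.09  0.6   0.65  1.86 -0.47  0.85  0.96]
```

Call:
step_arm(steps=[[[50, 0.5, 3, 25, 0, 0, 0], [50, 0, 0, 15, 0, 0, 0], [50, 0, 0, 7, 0, 0, 0], [50, 0, 0, 3, 0, 0, 0], [50, 0, 0, 1, 0, 0, 0], [50, 0, 0, 1, 0, 0, 0], [50, 0, 0, 0, 0, 0, 0], [50, 0, 0, 0, 0, 0, 0]]])

```text
time_s: 31.55
ee_pos: [473.2, -339.6, 37.7]
eef_rot: [2.227, 2.216, 0.0]
contact_force: [-0.7, 0.8, -0.7]
gripper_width: 60.7
finger_force: 20.0
```

Call:
step_arm(steps=[[[50, 0, 0, 0.5, 0, 0, 0], [50, 0, 0, 0.5, 0, 0, 0], [50, 0, 0, 0, 0, 0, 0]]])

```text
time_s: 31.85
ee_pos: [473.0, -339.4, 36.3]
eef_rot: [2.227, 2.216, -0.0]
contact_force: [0.7, -0.0, -1.4]
gripper_width: 60.5
finger_force: 20.0
```

Call:
step_arm(steps=[[[50, 0, 0, 0.5, 0, 0, 0], [50, 0, 0, 0.3, 0, 0, 0], [50, 0, 0, 0, 0, 0, 0]]])

```text
time_s: 32.15
ee_pos: [473.0, -339.5, 35.6]
eef_rot: [2.227, 2.216, -0.0]
contact_force: [-0.1, 0.5, -1.7]
gripper_width: 60.3
finger_force: 20.0
```

Call:
step_arm(steps=[[[76, 0, 0, 0, 0, 0, 0], [76, 0, 0, 0, 0, 0, 0], [76, 0, 0, 0, 0, 0, 0], [76, 0, 0, 0, 0, 0, 0], [76, 0, 0, -15, 0, 0, 0], [76, 0, 0, -40, 0, 0, 0], [76, 0, 0, -45, 0, 0, 0], [76, 0, 0, -45, 0, 0, 0]]])

```text
time_s: 32.95
ee_pos: [472.5, -339.6, 183.2]
eef_rot: [2.228, 2.215, -0.001]
contact_force: [0.2, -0.7, 0.3]
gripper_width: 75.9
finger_force: 0.0
```

Call:
step_arm(steps=[[[76, 0, -20, -45, 0, 0, 0], [76, 0, -45, -15, 0, 0, 0], [76, 0, -45, 0, 0, 0, 0], [76, 0, -30, 0, 0, 0, 0], [76, 0, 0, 0, 0, 0, 0], [76, 0, 0, 0, 0, 0, 0]]])

```text
time_s: 33.55
ee_pos: [333.0, -338.8, 241.5]
eef_rot: [2.227, 2.214, 0.002]
contact_force: [1.1, -0.7, 0.4]
gripper_width: 76.2
finger_force: 0.0
```

```bash
python3 - <<'E'
from h import *
go(473,-339.5,40,0)
c=vision.get_calibration("top")
t,d=vision.read_camera("top"); W=cloud(c,d); X,Y,z=W[...,0],W[...,1],W[...,2]
for k,(x,y,lo,hi,r) in dict(jar=(490.5,292,62,80,35),glue=(466,360,85,112,35),hs=(604,330,20,35,55),block=(584,-339.5,30,45,52),tin=(473,-339.5,26,45,38),oil=(459.5,-118.8,84,110,30)).items():
    m=(np.hypot(X-x,Y-y)<r)&(z>lo)&(z<hi); print(k,m.sum(),np.nanmean(W[m],0).round(1))
cv2.imwrite("pics/t4.png",t[:,:,::-1])
s,_=vision.read_camera("scene"); cv2.imwrite("pics/s4.png",s[:,:,::-1])
E
```

```text
shift [  0.  139.6 201.8] turn [ 0.002 -0.    -0.006] | pos [ 333.  -338.8  241.5] t 33.55 w 76.2 q7 [-0.04  0.18  0.86  1.98 -0.16  1.05  0.89]
jar 700 [491.4 292.1  73.8]
glue 208 [467.1 356.4  93.1]
hs 931 [603.6 328.2  24.6]
block 1027 [ 582.8 -339.5   35.2]
tin 817 [ 473.1 -338.3   31.4]
oil 143 [ 459.6 -118.7   95.3]
```

View pics/t4.png

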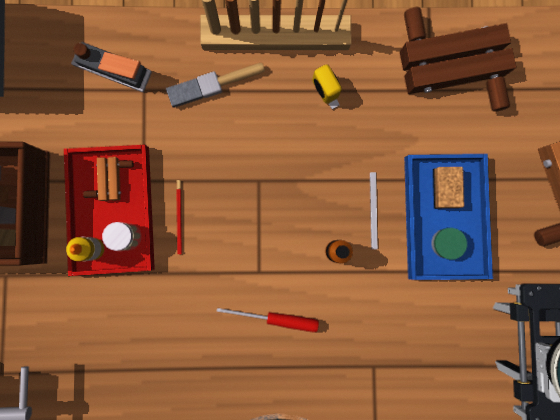

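View pics/s4.png

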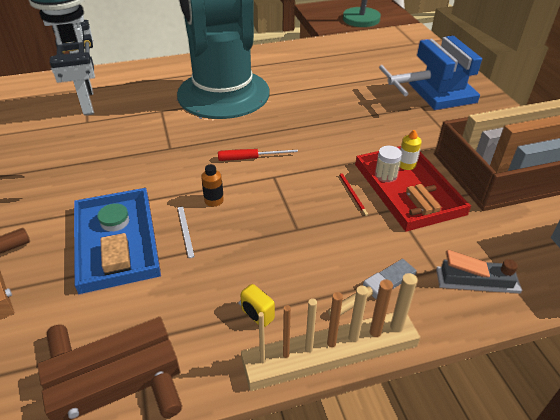

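Both views show all five pieces upright, apart from each other and inside their trays: red holds (107,180), (119,237), (82,249), blue holds (449,187), (450,243). The oil bottle has not moved from (339,251).

```bash
python3 -c "
from station import order
print(order.finish_job())"
```

```text
the job is handed in; nothing more can be done
None
```

The job is handed in at about 34 s on the robot's clock: the glue bottle, jar and handscrew are in the red tray and the block and tin in the blue tray, all upright and apart in the final pictures, with the oil bottle where it was.

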